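Clamp a folded bracket in the holding jig

TASK

Draw the jig's sprung curved arm back by its knob until it stays open past its dead centre. Set the top-hat bracket down flat in the jig and push it lightly home, by feel, until it bears on the long fixed edge and on the end stop at the same time. Then ease the arm back with the knob, neither letting it snap nor forcing it, so that its nose holds the bracket there, and let go; leave the other things on the bench alone.

Things in the scene. Friction and masses are not known exactly. Their poses are not given: they have to be found in the camera images.
- seat (a point): Where the bracket's mid point (half-way up) ends when it is fully home: flat on the jig's base plate, its far long side on the long edge and its +y end on the end stop. The jig is an aluminium plate 230 x 250 x 12 mm fixed on the bench; its top is 20 mm below this point. Axes: x points square to the long edge and into it (the edge's inner face is 35 mm ahead), y runs along the edge into the end stop (its face is 55 mm ahead), z up.
- knob (a point): Centre of the grip of the black upright round knob on the tip of the curved arm: 16 mm diameter, 26 mm tall, its top 13 mm above this point and 52 mm above the bench. It swings with the arm.
- pivot (a point): On the upright pivot axis of the curved arm, level with the knob's centre. The knob circles it at 123 mm. Boss 20 mm diameter. A coil spring lies over the pivot, 30 to 40 mm above the bench, from a post 35 mm beyond the pivot to a pin on the arm 52 mm from the pivot.
- clamp_arm (a joint): Angle of the sprung curved arm (dark 8 mm rod, its top 23 mm above the bench). 0 shut, 0.75 rad fully back at its stop; it opens anticlockwise seen from above, away from the long edge. The over-centre spring shuts it below 0.45 (about 5 N at the knob when shut, fading to none at 0.45) and holds it open beyond (up to about 3.5 N). With the bracket held it rests at about 0.1 and its nose presses with 5 to 6 N.
- bracket_mid (a point): Centre, half-way up, of the loose folded sheet-steel top-hat bracket: 70 mm wide (x) over its two flat flanges, 110 mm long (y), 40 mm high, sheet 3 mm, about 0.3 kg. The raised middle is 30 mm wide the whole length, flat on top; each flange is 20 mm wide and 3 mm thick. Alike either way round.
- bracket: The same bracket; origin at the centre of its underside, axes as above.
- long_edge: The long fixed edge: steel bar 160 mm long, 16 mm wide, standing 10 mm above the jig's base plate. Origin in the middle of its inner face, at plate level; x points into the bar, y along it towards the end stop.
- end_stop: The end stop: steel bar 46 mm long, 16 mm wide, standing 10 mm above the base plate, square to the long edge. Origin in the middle of its inner face, at plate level; y points into the bar.
- nose: White round nose on the curved arm, 14 mm diameter, 13 mm tall, that bears on the near flange's edge; 91 mm from the pivot. Origin on its axis at plate level.
- hammer: Claw hammer lying on the bench; leave alone.
- angle_strip: Loose L-shaped steel strip, 42 x 150 mm, one long side folded up 35 mm; no raised middle. Leave alone.
- screw_tray: Open black two-part tray of screws, 110 x 150 x 40 mm. Leave alone.

How it is judged:
On the way, in this order (a step that is already met when the one before it is completed fails the run):
1. the arm is drawn back past dead centre (value of joint clamp_arm above 0.6 rad), for 0.2 s.
2. with the arm still back, the bracket bears on the long edge and the end stop at once (value of joint clamp_arm above 0.5 rad and contact force between bracket and long_edge above 0.3 N and contact force between bracket and end_stop above 0.3 N and z of bracket_mid in the frame of seat below 0.0025 m and angle between the y axis of bracket and the y axis of seat, either way round below 0.03 rad), for 0.1 s.
At the end, for the whole second after the job is handed in: The bracket lies flat in the jig within 1.5 mm of the long edge and of the end stop and square to 0.02 rad, at rest, held by the arm's nose with more than 2 N; the other things are where they were (x of bracket_mid in the frame of seat above -0.0015 m and y of bracket_mid in the frame of seat above -0.0015 m and z of bracket_mid in the frame of seat below 0.002 m and angle between the y axis of bracket and the y axis of seat, either way round below 0.02 rad and contact force between nose and bracket above 2 N and linear speed of bracket below 0.01 m/s); the robot touches nothing.
It fails at once if the arm is let snap shut (faster than 5 rad/s) (velocity of joint clamp_arm below -5 rad/s).
It fails at once if while the arm is back, the bracket is forced or slammed against the long edge or the end stop (over 18 N) (value of joint clamp_arm above 0.3 rad and (contact force between bracket and long_edge above 18 N or contact force between bracket and end_stop above 18 N)).
It fails at once if the arm's nose is forced or slammed on to the bracket (over 30 N) (contact force between nose and bracket above 30 N).
It fails at once if the hammer, the angle strip or the screw tray is moved by more than 20 mm (distance of any of hammer, angle_strip, screw_tray from where it was at the start of the episode above 0.02 m).
It also fails if it takes over 72 s, if anything falls off the work surface, if the arm or the gripper's body presses on something with over 40 N, if the wrist force passes 120 N, or if a joint passes its speed limit or range.

ROBOT

A 6-joint arm with a two-finger parallel gripper is mounted at the origin on the work surface. World frame = base frame: x ahead of the robot, y to its left, z up, the work surface at z = 0. Lengths are in m, angles in rad, forces in N, time in s.
With the tool pointing down it reaches from about 0.3 to 0.875 m from the base axis. Payload 6.4 kg.
Tool frame: the origin (TCP) lies midway between the tips of the shut fingers; the grasp point (between the pads) lies 19 mm behind it (grasp_offset is the distance from the TCP to the grasp point, in m); z points along the fingers, y is the line along which they close (so a half turn about z gives the same grasp; the last joint's range is limited). The gripper opens to 85 mm and grips with 20 to 120 N. Pads are 22 mm wide; open, the fingers measure 114 mm over their backs; the gripper's body (76 mm by 85 mm) begins 54 mm behind the grasp point. The pads swing forward as they close: fully open they stand 13 mm farther back than shut.
Start: joints at [1.027, 0.181, 1.607, -0, 1.354, -0.206], TCP at [0.191, 0.543, 0.231] pointing down, gripper open.
Joint ranges: [-2.99, 2.99], [-0.89, 2.07], [0.3, 2.58], [-1.14, 4.28], [0, 2.63], [-3.12, 3.12]. Speed limits (rad/s): [2.57, 2.57, 3.01, 3.14, 3.14, 3.14].

INTERFACE

Orientations are given as a unit quaternion [w, x, y, z].
In Python, from bench import * gives the robot as it stands. The module is installed in compiled form; this text tells all that it offers.
- The arm moves only by the tool servo_tool, never from a script. Its argument "commands" is text: rows parted by semicolons, each of 7 numbers parted by spaces: the turn, a rotation vector about the tool's x, y, z in rad, then the shift along the tool's x, y, z in mm, then the opening, from 0 (shut) to 1 (fully open). In form: wx wy wz dx dy dz claw; .... A call has 1 to 5 rows; each row shifts and turns the commanded pose from where the row before left it, along the tool's axes as they then stand; what a row does not reach is not made up. A row lasts 1/8 s, in which the tool goes at most 62.5 mm and 10.7 degrees, less where a joint would pass 70% of its speed; a pose out of reach is approached as far as the arm can. A call with a gripper value outside its range is refused whole. The fingers move at their own pace and stop on an object; the grip force is fixed at half the most. Time passes only in rows, so rows that do not move let the fingers close. It gives the time, the measured TCP pose, the force, the opening and the grip force at its end, in the units of the state.
- get_obs(): the state, without advancing time (a new reading comes with each control period).
- camera(name): name is "side" or "top" or "wrist"; returns the picture (480x640x3 uint8, blue, green, red); there is no depth.
- calibration(name): a dict with "fx", "fy", "cx", "cy" (pixels), "k1" (the pictures are not rectified: a ray, as slopes to the right and down, at radius r is drawn at 1 + k1 r^2 times it, then the intrinsics apply), "R" (3x3) and "t" (3): a world point X has camera coordinates R X + t. Camera axes: x right, y down, z forward; pixel columns grow to the right and rows downward; lengths in m; the calibration is good to about 2 mm. A picture is of the moment at which its call begins: read the wrist's pose just before it. calibration takes no time and is no camera call; for the wrist camera it gives the pose at the moment of the call.
- hand_in(): hands the job in; it is judged then, once.
The state is a dict: "time_s": time; "q": joint angles; "dq": joint speeds; "joint_efforts": joint torques, N m; "eef_pos": TCP position; "eef_rot": TCP orientation; "wrist_force": force on the tool from outside, world axes, zero at the start; "torque": the same for the moment, N m; "opening": opening from 0.0 (shut) to 1.0 (fully open); "grasp_force": force on a finger pad.
Only numpy, scipy, OpenCV 4.12 (cv2) and the standard library are available. Lean on these libraries where they do the work, as an engineer would, in place of code of your own. Each camera call takes 0.05 s, during which the arm holds its last target. There are 200 camera calls.

## Working session

There is one attempt and no reset: what is moved stays moved. The work goes in short steps, Python scripts to look and compute and a tool call to move; the robot and the scene stay as the last step left them, time stands still between calls to the robot, and variables do not carry over. Pictures are saved under pics/ and viewed, at most 13 in all, crops included, and the job is handed in when it is done.

Besides the shell and the picture viewer there is one more tool, called after "Emit:" in YAML: its name, and indented under it one key for each argument. servo_tool: Moves the arm, as the interface text tells. Its arguments: {"type":"object","properties":{"commands":{"type":"string"}},"required":["commands"]}

```bash
mkdir -p pics; cat > h.py <<'E'
from bench import *
import numpy as np, cv2
def ray(cal,u,v):
    K=np.array([[cal['fx'],0,cal['cx']],[0,cal['fy'],cal['cy']],[0,0,1.]])
    p=cv2.undistortPoints(np.array([[[u,v]]],float),K,np.array([cal['k1'],0,0,0.]))[0,0]
    R=np.array(cal['R']);t=np.array(cal['t'])
    return -R.T@t, R.T@np.array([p[0],p[1],1.])
def onz(cal,u,v,z):
    o,d=ray(cal,u,v); return o+d*(z-o[2])/d[2]
def proj(cal,X):
    c=np.array(cal['R'])@np.array(X)+np.array(cal['t']); s=c[:2]/c[2]; s=s*(1+cal['k1']*(s@s))
    return s*[cal['fx'],cal['fy']]+[cal['cx'],cal['cy']]
E
python3 - <<'E'
from h import *
o=get_obs(); print(o['eef_pos'],o['eef_rot'],o['opening'],o['wrist_force'])
for n in ['top','side']:
    cv2.imwrite(f'pics/{n}1.png',camera(n)); c=calibration(n); print(n,c)
E
```

```text
[0.19026265 0.54201377 0.23037286] [-3.16966152e-04  1.68102469e-01  9.85769127e-01 -8.29873521e-04] 0.9972354856814267 [-0.5054193   0.01997358 -0.2515552 ]
top {'fx': 476.13314079328205, 'fy': 476.13314079328205, 'cx': 316.6104013942626, 'cy': 239.01663602950364, 'k1': -0.10598841608141238, 'R': array([[ 1.25509295e-01, -9.92092322e-01,  4.90755814e-04],
       [-9.70958966e-01, -1.22937248e-01, -2.05244049e-01],
       [ 2.03681377e-01,  2.52835322e-02, -9.78710703e-01]]), 't': array([-0.08886677,  0.58002871,  1.06763901])}
side {'fx': 516.1889865250367, 'fy': 516.1889865250367, 'cx': 305.8825872875357, 'cy': 238.18368357039165, 'k1': -0.029133131432216113, 'R': array([[ 0.94811528, -0.31788687, -0.00503457],
       [-0.24660748, -0.72534171, -0.64270067],
       [ 0.20065432,  0.61059589, -0.76610084]]), 't': array([-0.55030258,  0.18566729,  1.27778551])}
```

View pics/top1.png

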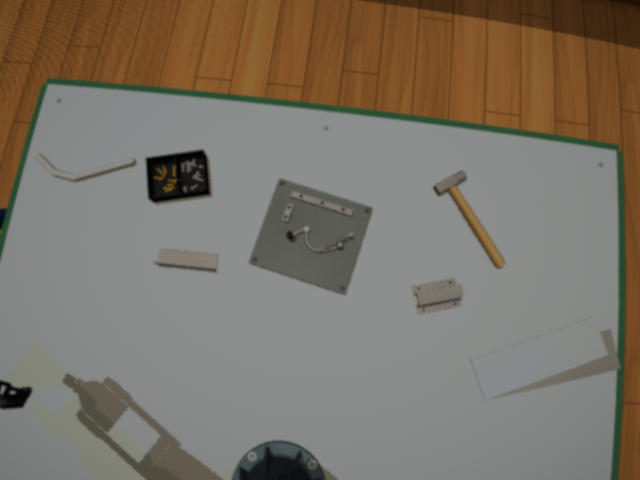

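View pics/side1.png

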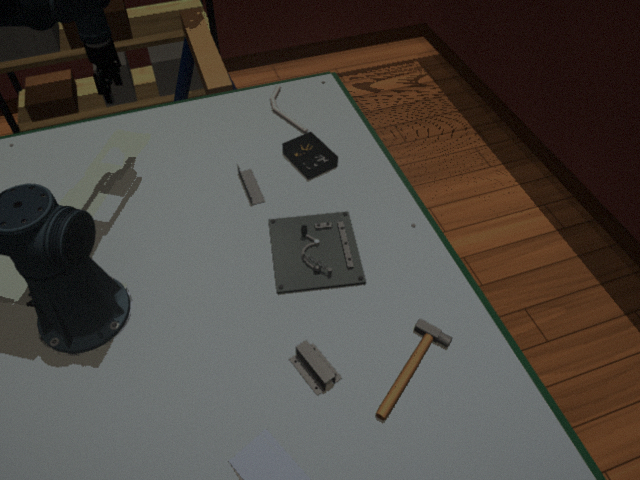

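Top view: jig centred near (312,238), knob (292,236), long edge (292,194)–(353,212), end stop (287,212), and bracket near (438,296). The side view agrees, with the knob at (304,231) and the bracket at (316,366).

```bash
python3 - <<'E'
from h import *
c=calibration('top')
for n,u,v,z in [('knob',292,236,.045),('nose',307,229,.025),('pivot',350,237,.035),('le_a',292,195,.022),('le_b',353,213,.022),('es',287,212,.022),('brk',438,294,.04),('jigcorn',280,181,.012),('jc2',371,207,.012),('jc3',346,293,.012),('jc4',250,263,.012),('b1',412,287,.003),('b2',455,280,.003),('b3',463,306,.003),('b4',418,313,.003)]:
    print(n,onz(c,u,v,z).round(4))
w=calibration('wrist'); o=get_obs()
C=-np.array(w['R']).T@w['t']; print('wristcam',C,w['fx'],w['R'],w['k1'],w['cx'],w['cy'])
from scipy.spatial.transform import Rotation as Ro
q=o['eef_rot'];R=Ro.from_quat([q[1],q[2],q[3],q[0]]).as_matrix();print(R, R.T@(C-o['eef_pos']))
E
```

```text
knob [0.5897 0.0447 0.045 ]
nose [0.6159 0.0121 0.025 ]
pivot [ 0.607  -0.0944  0.035 ]
le_a [0.6984 0.0609 0.022 ]
le_b [ 0.6713 -0.0957  0.022 ]
es [0.6533 0.0672 0.022 ]
brk [ 0.4946 -0.3176  0.04  ]
jigcorn [0.7345 0.0972 0.012 ]
jc2 [ 0.6953 -0.1393  0.012 ]
jc3 [ 0.4732 -0.1014  0.012 ]
jc4 [0.5165 0.1404 0.012 ]
b1 [ 0.5086 -0.2611  0.003 ]
b2 [ 0.5388 -0.3662  0.003 ]
b3 [ 0.4772 -0.3907  0.003 ]
b4 [ 0.4472 -0.2814  0.003 ]
wristcam [0.12958137 0.56352728 0.3723305 ] 334.3219422551938 [[ 0.33050578  0.94380175 -0.00204621]
 [ 0.91197074 -0.31879919  0.25821782]
 [ 0.2430541  -0.08720856 -0.96608456]] -0.06141639832168081 326.5184373489248 236.5745968243346
[[-9.43486865e-01  3.31408917e-01 -8.15705672e-04]
 [ 3.31409770e-01  9.43485928e-01 -1.36700264e-03]
 [ 3.16569960e-04 -1.56008186e-03 -9.99998733e-01]] [ 6.44235695e-02 -9.50045805e-05 -1.41849613e-01]
```

```bash
cat >> h.py <<'E'
def plan(wps,claw,o=None,start=None):
    """wps: list of (x,y,z,yaw_of_tool_y_deg,rows); prints rows, shift in frame before each row's turn"""
    o=o or get_obs(); q=o['eef_rot']
    w,x,y,z=q; R=cv2.Rodrigues(np.zeros(3))[0]
    from scipy.spatial.transform import Rotation as Ro
    R=Ro.from_quat([x,y,z,w]).as_matrix()
    p=np.array(o['eef_pos']); a=np.degrees(np.arctan2(R[1,1],R[0,1]))
    if start is not None: p=np.array(start[:3]);a=start[3]
    tx=0
    for X,Y,Z,yaw,n in wps:
        p1=np.array([X,Y,Z]); da=(yaw-a+180)%360-180
        for i in range(n):
            ar=np.radians(a+da*i/n); ty=np.array([np.cos(ar),np.sin(ar),0]); txv=np.array([-np.sin(ar),np.cos(ar),0])
            d=(p1-p)/n*1000
            print(f"0 0 {-np.radians(da)/n:.3f} {d@txv:.1f} {d@ty:.1f} {-d[2]:.1f} {claw};",end=' ')
        print(); p=p1;a=yaw
def st():
    o=get_obs(); from scipy.spatial.transform import Rotation as Ro
    q=o['eef_rot'];R=Ro.from_quat([q[1],q[2],q[3],q[0]]).as_matrix()
    print('t',round(o['time_s'],2),'p',np.round(o['eef_pos'],4),'yaw',round(np.degrees(np.arctan2(R[1,1],R[0,1])),2),'z',R[:,2].round(3),'F',np.round(o['wrist_force'],2),'op',round(o['opening'],3),'g',round(o['grasp_force'],2)); return o
E
python3 -c "
from h import *
plan([(.56,-.03,.26,-10,13)],1)"
```

```text
0 0 0.108 -41.4 -32.1 -2.3 1; 0 0 0.108 -44.6 -27.4 -2.3 1; 0 0 0.108 -47.3 -22.4 -2.3 1; 0 0 0.108 -49.5 -17.2 -2.3 1; 0 0 0.108 -51.1 -11.7 -2.3 1; 0 0 0.108 -52.0 -6.2 -2.3 1; 0 0 0.108 -52.4 -0.5 -2.3 1; 0 0 0.108 -52.1 5.2 -2.3 1; 0 0 0.108 -51.3 10.8 -2.3 1; 0 0 0.108 -49.8 16.2 -2.3 1; 0 0 0.108 -47.8 21.5 -2.3 1; 0 0 0.108 -45.2 26.6 -2.3 1; 0 0 0.108 -42.0 31.3 -2.3 1;
```

Emit:
servo_tool:
  commands: "0 0 0.108 -41 -32 -2 0.3; 0 0 0.108 -45 -27 -2 0.3; 0 0 0.108 -47 -22 -2 0.3; 0 0 0.108 -49 -17 -2 0.3; 0 0 0.108 -51 -12 -2 0.3"

```text
time_s: 0.72
eef_pos: [0.3329, 0.3224, 0.2411]
eef_rot: [-0.0, 0.426, 0.905, -0.0]
wrist_force: [0.7, 0.3, 0.0]
opening: 0.3
grasp_force: 0.0
```

Emit:
servo_tool:
  commands: "0 0 0.108 -52 -6 -2 0.3; 0 0 0.108 -52 0 -2 0.3; 0 0 0.108 -52 5 -2 0.3; 0 0 0.108 -51 11 -2 0.3; 0 0 0.108 -50 16 -2 0.3"

```text
time_s: 1.35
eef_pos: [0.4756, 0.1035, 0.2511]
eef_rot: [-0.0, 0.652, 0.758, -0.0]
wrist_force: [1.2, 1.6, 0.3]
opening: 0.297
grasp_force: 0.0
```

Emit:
servo_tool:
  commands: "0 0 0.108 -48 21 -2 0.3; 0 0 0.108 -45 27 -2 0.3; 0 0 0.108 -42 31 -2 0.3; 0 0 0 0 0 0 0.3; 0 0 0 0 0 0 0.3"

```text
time_s: 1.98
eef_pos: [0.5598, -0.0265, 0.2565]
eef_rot: [-0.001, 0.765, 0.644, -0.0]
wrist_force: [-0.8, 1.1, -0.0]
opening: 0.304
grasp_force: 0.0
```

```bash
python3 - <<'E'
from h import *
st(); c=calibration('wrist'); im=camera('wrist'); cv2.imwrite('pics/w1.png',im); np.save('w1.npy',c,allow_pickle=True)
cv2.imwrite('pics/w1v.png',im)
E
```

```text
t 1.98 p [ 0.5598 -0.0265  0.2565] yaw -9.78 z [-0.002  0.001 -1.   ] F [-0.79  1.12 -0.02] op 0.304 g 0.0
```

View pics/w1.png

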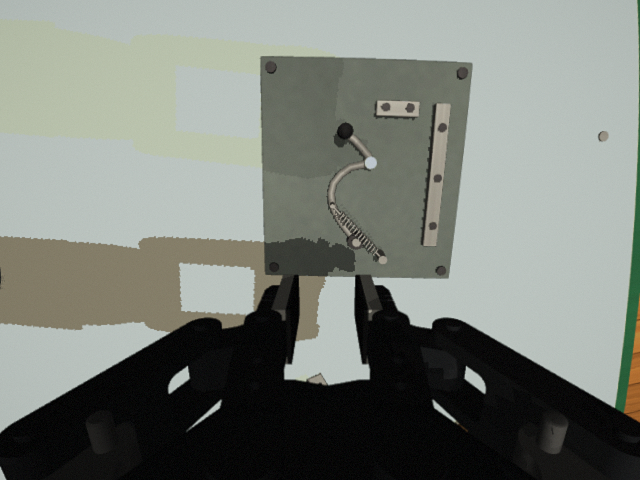

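The wrist view shows the jig clearly: knob top (345,130), nose (371,163), pivot (356,243), spring post (382,260), end stop (377–419, 101–116), and long edge bar (422–450, 104–246). The bracket is hidden behind the gripper.

```bash
python3 - <<'E'
from h import *
c=np.load('w1.npy',allow_pickle=True).item(); im=cv2.imread('pics/w1.png')
hsv=cv2.cvtColor(im,cv2.COLOR_BGR2HSV); g=cv2.cvtColor(im,cv2.COLOR_BGR2GRAY)
roi=np.zeros(g.shape,np.uint8); roi[90:255,365:456]=255
m=((g>150)&(roi>0)).astype(np.uint8)
m=cv2.morphologyEx(m,cv2.MORPH_CLOSE,np.ones((9,9)))
cs,_=cv2.findContours(m,cv2.RETR_EXTERNAL,cv2.CHAIN_APPROX_NONE)
for k in cs:
    if cv2.contourArea(k)<200: continue
    P=np.array([onz(c,u,v,.022)[:2] for u,v in k[:,0]],np.float32)
    r=cv2.minAreaRect(P*1000); print('bar',np.round(r[0],1),np.round(r[1],1),round(r[2],2), cv2.boxPoints(r).round(1).tolist())
# knob: dark blob
m=((g<45)).astype(np.uint8); m[:110]=0; m[150:]=0; m[:,:325]=0; m[:,365:]=0
n,l,s,ce=cv2.connectedComponentsWithStats(m)
for i in range(1,n):
    if s[i,4]>20: print('knob',s[i],ce[i],onz(c,*ce[i],.050))
print('nose',onz(c,371,163,.025),'piv',onz(c,356,243,.03),'post',onz(c,382,260,.04),'knob',onz(c,345,129.5,.052))
for u in [(262,58),(471,63),(449,278),(263,275)]: print(onz(c,*u,.012).round(4))
E
```

```text
bar [687.4 -15.3] [157.6  14.6] 79.16 [[665.5, -91.30000305175781], [679.7999877929688, -94.0], [709.4000244140625, 60.70000076293945], [695.0999755859375, 63.5]]
bar [653.2  65.5] [14.3 44.3] 80.82 [[630.2000122070312, 61.900001525878906], [673.9000244140625, 54.900001525878906], [676.2000122070312, 69.0], [632.4000244140625, 76.0]]
knob [337 123  16  17 207] [344.4057971  130.97101449] [0.5916535  0.05032673 0.05      ]
nose [0.61650038 0.01299964 0.025     ] piv [ 0.58662796 -0.07296304  0.03      ] post [ 0.61237647 -0.09477842  0.04      ] knob [0.59234574 0.05154891 0.052     ]
[0.5192 0.1414 0.012 ]
[0.7399 0.1002 0.012 ]
[ 0.6954 -0.143   0.012 ]
[ 0.4678 -0.0998  0.012 ]
```

```bash
python3 - <<'E'
from h import *
piv=np.array([.5867,-.0730]); 
def k(th): a=np.radians(87.5)+th; return piv+.123*np.array([np.cos(a),np.sin(a)])
plan([(*k(0),.10,-2.5,5),(*k(0),.024,-2.5,4)],.4)
wp=[]
for th in np.arange(.09,.73,.09): wp.append((*k(th),.024,-2.5+np.degrees(th),1))
plan(wp,.25,start=(*k(0),.024,-2.5)); print(th)
E
```

```text
0 0 -0.025 16.0 3.8 31.4 0.4; 0 0 -0.025 15.9 4.2 31.4 0.4; 0 0 -0.025 15.8 4.6 31.4 0.4; 0 0 -0.025 15.7 5.0 31.4 0.4; 0 0 -0.025 15.6 5.4 31.4 0.4; 
0 0 -0.000 0.0 0.0 19.0 0.4; 0 0 -0.000 0.0 0.0 19.0 0.4; 0 0 -0.000 0.0 0.0 19.0 0.4; 0 0 -0.000 0.0 0.0 19.0 0.4; 
0 0 -0.090 -0.5 -11.1 -0.0 0.25; 
0 0 -0.090 -0.5 -11.1 -0.0 0.25; 
0 0 -0.090 -0.5 -11.1 -0.0 0.25; 
0 0 -0.090 -0.5 -11.1 -0.0 0.25; 
0 0 -0.090 -0.5 -11.1 -0.0 0.25; 
0 0 -0.090 -0.5 -11.1 -0.0 0.25; 
0 0 -0.090 -0.5 -11.1 -0.0 0.25; 
0 0 -0.090 -0.5 -11.1 -0.0 0.25; 
0.72
```

Emit:
servo_tool:
  commands: "0 0 -0.025 16 4 31 0.4; 0 0 -0.025 16 4 31 0.4; 0 0 -0.025 16 4.5 31 0.4; 0 0 -0.025 15.5 5 31 0.4; 0 0 -0.025 15.5 5.5 31 0.4"

```text
time_s: 2.65
eef_pos: [0.5923, 0.051, 0.1016]
eef_rot: [-0.0, 0.722, 0.692, 0.0]
wrist_force: [1.2, -0.4, 0.3]
opening: 0.397
grasp_force: 0.0
```

Emit:
servo_tool:
  commands: "0 0 0 0 0 19 0.4; 0 0 0 0 0 19 0.4; 0 0 0 0 0 19 0.4; 0 0 0 0 0 19 0.4; 0 0 0 0 0 0 0.25"

```text
time_s: 3.28
eef_pos: [0.5914, 0.0487, 0.0244]
eef_rot: [-0.001, 0.723, 0.69, -0.001]
wrist_force: [-0.0, 0.3, -0.3]
opening: 0.253
grasp_force: 0.0
```

```bash
python3 - <<'E'
from h import *
st()
cv2.imwrite('pics/w2.png',camera('wrist')[100:460,120:560])
E
```

```text
t 3.27 p [0.5914 0.0487 0.0244] yaw -2.67 z [-0.003  0.    -1.   ] F [-0.01  0.34 -0.27] op 0.253 g 0.0
```

View pics/w2.png

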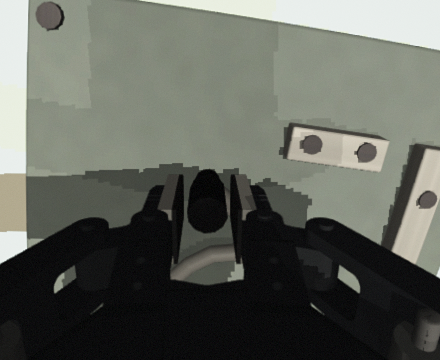

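The knob sits caged between the fingers (crop ~(207,205)). Drawing the arm back along its arc.

Emit:
servo_tool:
  commands: "0 0 -0.09 -0.5 -11 0 0.25; 0 0 -0.09 -0.5 -11 0 0.25; 0 0 -0.09 -0.5 -11 0 0.25; 0 0 -0.09 -0.5 -11 0 0.25; 0 0 -0.09 -0.5 -11 0 0.25"

```text
time_s: 3.95
eef_pos: [0.5401, 0.039, 0.0275]
eef_rot: [0.001, 0.55, 0.835, 0.001]
wrist_force: [-0.4, -0.3, -0.2]
opening: 0.252
grasp_force: 0.3
```

Emit:
servo_tool:
  commands: "0 0 -0.09 -0.5 -11 0 0.25; 0 0 -0.09 -0.5 -11 0 0.25; 0 0 -0.05 -0.2 -6.5 0 0.25; 0 0 0 0 0 0 0.25; 0 0 0 0 0 0 0.4"

```text
time_s: 4.58
eef_pos: [0.5152, 0.0248, 0.0268]
eef_rot: [0.001, 0.452, 0.892, 0.0]
wrist_force: [-0.1, -0.5, 0.0]
opening: 0.401
grasp_force: 0.0
```

```bash
python3 - <<'E'
from h import *
st()
# next: lift, then look spot for bracket: camera on +y side of the tool at its yaw -10
c=calibration('top')
im=camera('top'); cv2.imwrite('pics/top2.png',cv2.resize(im[200:320,240:480],None,fx=3,fy=3,interpolation=cv2.INTER_CUBIC))
plan([(.545,.04,.12,28,3),(.50,-.22,.24,15,7)],1)
E
```

```text
t 4.58 p [0.5152 0.0248 0.0268] yaw 36.26 z [ 0.001 -0.    -1.   ] F [-0.08 -0.53  0.03] op 0.401 g 0.0
0 0 0.048 -1.8 10.9 -31.1 1; 0 0 0.048 -1.3 11.0 -31.1 1; 0 0 0.048 -0.8 11.1 -31.1 1; 
0 0 0.032 -29.8 -23.1 -17.1 1; 0 0 0.032 -30.5 -22.1 -17.1 1; 0 0 0.032 -31.2 -21.1 -17.1 1; 0 0 0.032 -31.9 -20.1 -17.1 1; 0 0 0.032 -32.5 -19.1 -17.1 1; 0 0 0.032 -33.1 -18.0 -17.1 1; 0 0 0.032 -33.7 -16.9 -17.1 1;
```

View pics/top2.png

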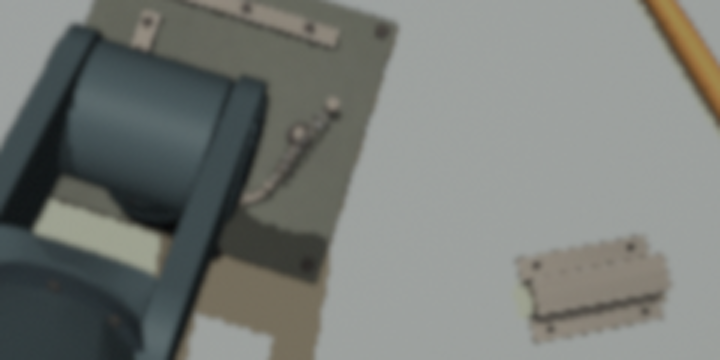

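```bash
python3 - <<'E'
from h import *
plan([(.515,.025,.11,36,2),(.518,-.395,.20,18,8)],1)
E
```

```text
0 0 0.002 0.1 -0.1 -41.6 1; 0 0 0.002 0.1 -0.1 -41.6 1; 
0 0 0.039 -42.7 -30.6 -11.3 1; 0 0 0.039 -43.9 -28.9 -11.3 1; 0 0 0.039 -45.0 -27.1 -11.3 1; 0 0 0.039 -46.0 -25.3 -11.3 1; 0 0 0.039 -46.9 -23.5 -11.3 1; 0 0 0.039 -47.8 -21.6 -11.3 1; 0 0 0.039 -48.6 -19.7 -11.3 1; 0 0 0.039 -49.4 -17.8 -11.3 1;
```

Emit:
servo_tool:
  commands: "0 0 0 0 0 -40 0.4; 0 0 0 0 0 -45 0.4; 0 0 0.039 -43 -30.5 -11 1; 0 0 0.039 -44 -29 -11 1; 0 0 0.039 -45 -27 -11 1"

```text
time_s: 5.25
eef_pos: [0.5176, -0.1341, 0.1453]
eef_rot: [0.001, 0.503, 0.864, 0.0]
wrist_force: [0.1, -0.1, 0.2]
opening: 0.991
grasp_force: 0.0
```

Emit:
servo_tool:
  commands: "0 0 0.039 -46 -25 -11 1; 0 0 0.039 -47 -23.5 -11 1; 0 0 0.039 -48 -21.5 -11 1; 0 0 0.039 -48.5 -20 -11 1; 0 0 0.039 -49.5 -18 -11 1"

```text
time_s: 5.88
eef_pos: [0.5213, -0.3972, 0.1999]
eef_rot: [0.001, 0.585, 0.811, 0.0]
wrist_force: [0.3, -0.1, 0.0]
opening: 1.003
grasp_force: 0.0
```

Emit:
servo_tool:
  commands: "0 0 0 0 0 0 1; 0 0 0 0 0 0 1"

```text
time_s: 6.12
eef_pos: [0.5208, -0.3949, 0.1988]
eef_rot: [-0.0, 0.585, 0.811, 0.0]
wrist_force: [-0.1, 1.0, 0.8]
opening: 0.999
grasp_force: 0.0
```

```bash
python3 - <<'E'
from h import *
st(); np.save('w3.npy',calibration('wrist'),allow_pickle=True); cv2.imwrite('pics/w3.png',camera('wrist'))
E
```

```text
t 6.12 p [ 0.5208 -0.3949  0.1988] yaw 18.44 z [-0.     0.001 -1.   ] F [-0.1   0.96  0.77] op 0.999 g 0.0
```

View pics/w3.png

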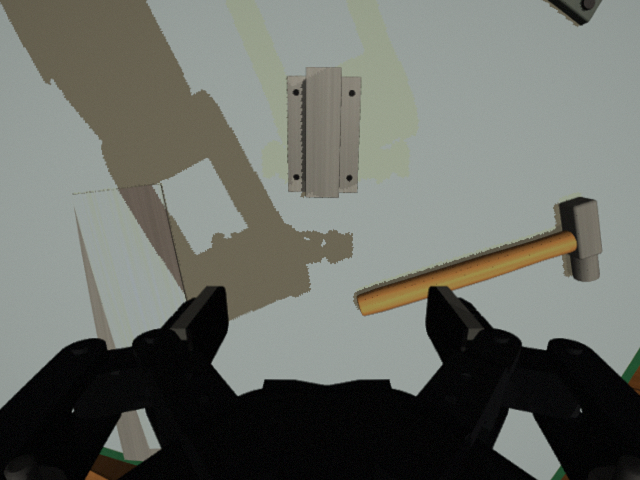

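The bracket is in view: raised top corners (306,67), (341,67), (339,197) and (304,196), with flange holes at (296,92), (352,93), (296,177) and (349,178).

```bash
python3 - <<'E'
from h import *
c=np.load('w3.npy',allow_pickle=True).item(); im=cv2.imread('pics/w3.png'); g=cv2.cvtColor(im,cv2.COLOR_BGR2GRAY)
T=np.array([onz(c,u,v,.04)[:2] for u,v in [(306,67),(341.5,67.5),(339.5,197.5),(303.5,196.5)]])
print(T.round(4).tolist(),'c',T.mean(0), np.linalg.norm(T-np.roll(T,1,0),axis=1))
H=[]
for u,v in [(296,92),(352,93),(296,177),(349,178)]:
    p=g[v-6:v+7,u-6:u+7]; w=np.clip(p.mean()*.75-p,0,None); yy,xx=np.mgrid[-6:7,-6:7]
    H.append(onz(c,u+(w*xx).sum()/w.sum(),v+(w*yy).sum()/w.sum(),.003)[:2])
H=np.array(H); print(H.round(4).tolist(),'c',H.mean(0))
for a,b in [(H[0],H[1]),(H[2],H[3]),(T[0],T[1]),(T[3],T[2])]: d=b-a; print('x yaw',np.degrees(np.arctan2(d[1],d[0])))
for a,b in [(H[2],H[0]),(H[3],H[1]),(T[3],T[0]),(T[2],T[1])]: d=b-a; print('y yaw-90',np.degrees(np.arctan2(d[1],d[0]))-90)
E
```

```text
[[0.4639, -0.2765], [0.492, -0.2675], [0.5259, -0.3712], [0.4948, -0.3806]] c [ 0.49415754 -0.32394945] [0.10862999 0.02953931 0.10907479 0.03252674]
[[0.4571, -0.2935], [0.5071, -0.2776], [0.4814, -0.3696], [0.5314, -0.3539]] c [ 0.49425232 -0.32363312]
x yaw 17.61998952055386
x yaw 17.4817004541186
x yaw 17.702124483841306
x yaw 16.88357273808724
y yaw-90 17.703933119347425
y yaw-90 17.602700244097377
y yaw-90 16.53375637208653
y yaw-90 18.106126026042404
```

```bash
python3 - <<'E'
from h import *
plan([(.4942,-.3238,.09,17.6,3),(.4942,-.3238,.012,17.6,4)],1)
E
```

```text
0 0 0.005 25.0 -1.0 36.2 1; 0 0 0.005 25.0 -1.1 36.2 1; 0 0 0.005 25.0 -1.2 36.2 1; 
0 0 -0.000 0.0 0.0 19.5 1; 0 0 -0.000 0.0 0.0 19.5 1; 0 0 -0.000 0.0 0.0 19.5 1; 0 0 -0.000 0.0 0.0 19.5 1;
```

Emit:
servo_tool:
  commands: "0 0 0.005 25 -1 36 1; 0 0 0.005 25 -1 36 1; 0 0 0.005 25 -1.2 36 1; 0 0 0 0 0 19.5 1; 0 0 0 0 0 19.5 1"

```text
time_s: 6.8
eef_pos: [0.4953, -0.3254, 0.0522]
eef_rot: [0.001, 0.59, 0.807, -0.0]
wrist_force: [1.2, -0.5, 0.7]
opening: 0.999
grasp_force: 0.0
```

Emit:
servo_tool:
  commands: "0 0 0 0 0 19.5 1; 0 0 0 0 0 19.5 1; 0 0 0 0 0 0 1; 0 0 0 0 0 0 0.2; 0 0 0 0 0 0 0.2"

```text
time_s: 7.42
eef_pos: [0.4948, -0.3259, 0.0142]
eef_rot: [0.001, 0.591, 0.807, -0.0]
wrist_force: [-1.0, -0.3, 0.9]
opening: 0.606
grasp_force: 0.0
```

Emit:
servo_tool:
  commands: "0 0 0 0 0 0 0.2; 0 0 0 0 0 0 0.2; 0 0 0 0 0 0 0.2"

```text
time_s: 7.8
eef_pos: [0.4947, -0.3258, 0.0143]
eef_rot: [0.001, 0.591, 0.807, -0.0]
wrist_force: [-0.3, 0.3, 6.1]
opening: 0.339
grasp_force: 62.0
```

```bash
python3 -c "
from h import *
st()"
```

```text
t 7.8 p [ 0.4947 -0.3258  0.0143] yaw 17.59 z [ 0.001 -0.001 -1.   ] F [-0.33  0.3   6.06] op 0.339 g 62.03
```

```bash
python3 - <<'E'
from h import *
plan([(.4947,-.3258,.075,17.6,2),(.6373,-.0058,.12,-10.7,8)],.2)
E
```

```text
0 0 -0.000 0.0 0.0 -30.4 0.2; 0 0 -0.000 0.0 0.0 -30.4 0.2; 
0 0 0.062 32.7 29.1 -5.6 0.2; 0 0 0.062 34.5 27.0 -5.6 0.2; 0 0 0.062 36.1 24.8 -5.6 0.2; 0 0 0.062 37.5 22.6 -5.6 0.2; 0 0 0.062 38.9 20.2 -5.6 0.2; 0 0 0.062 40.0 17.8 -5.6 0.2; 0 0 0.062 41.0 15.3 -5.6 0.2; 0 0 0.062 41.9 12.7 -5.6 0.2;
```

Emit:
servo_tool:
  commands: "0 0 0 0 0 -30 0.2; 0 0 0 0 0 -31 0.2; 0 0 0.062 32.5 29 -5.5 0.2; 0 0 0.062 34.5 27 -5.5 0.2; 0 0 0.062 36 25 -5.5 0.2"

```text
time_s: 8.43
eef_pos: [0.5477, -0.204, 0.0903]
eef_rot: [-0.001, 0.664, 0.748, -0.0]
wrist_force: [0.9, 0.2, -2.5]
opening: 0.343
grasp_force: 61.1
```

Emit:
servo_tool:
  commands: "0 0 0.062 37.5 22.5 -5.5 0.2; 0 0 0.062 39 20 -5.5 0.2; 0 0 0.062 40 18 -5.5 0.2; 0 0 0.062 41 15.5 -5.5 0.2; 0 0 0.062 42 12.5 -5.5 0.2"

```text
time_s: 9.05
eef_pos: [0.637, -0.004, 0.1175]
eef_rot: [-0.001, 0.771, 0.636, -0.001]
wrist_force: [1.0, -0.8, -3.1]
opening: 0.338
grasp_force: 61.0
```

Emit:
servo_tool:
  commands: "0 0 0 0 0 0 0.2; 0 0 0 0 0 0 0.2; 0 0 0 0 0 0 0.2"

```text
time_s: 9.43
eef_pos: [0.6366, -0.0066, 0.1176]
eef_rot: [-0.0, 0.771, 0.637, -0.001]
wrist_force: [-0.4, 0.6, -3.3]
opening: 0.339
grasp_force: 61.0
```

```bash
python3 - <<'E'
from h import *
st()
np.save('w4.npy',calibration('wrist'),allow_pickle=True); cv2.imwrite('pics/w4.png',camera('wrist'))
plan([(.6373,-.0058,.05,-10.7,3),(.6373,-.0058,.033,-10.7,2)],.2)
E
```

```text
t 9.43 p [ 0.6366 -0.0066  0.1176] yaw -10.89 z [-0.001  0.    -1.   ] F [-0.39  0.6  -3.32] op 0.339 g 61.0
0 0 -0.001 0.3 0.1 22.6 0.2; 0 0 -0.001 0.3 0.1 22.6 0.2; 0 0 -0.001 0.3 0.1 22.6 0.2; 
0 0 -0.000 0.0 0.0 8.5 0.2; 0 0 -0.000 0.0 0.0 8.5 0.2;
```

View pics/w4.png

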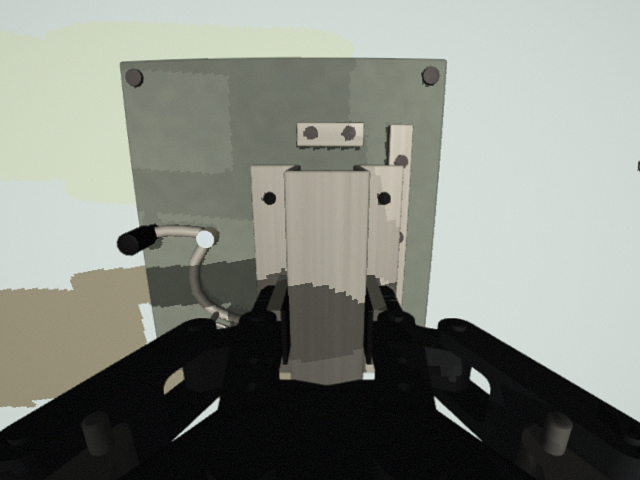

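The bracket hangs squarely over the jig, with the arm open at left (nose (205,239), knob (130,241)), the end stop at (297–364, 123–146), and the bracket's leading flange corners at (251,167) and (404,167).

```bash
python3 - <<'E'
from h import *
c=np.load('w4.npy',allow_pickle=True).item(); im=cv2.imread('pics/w4.png'); g=cv2.cvtColor(im,cv2.COLOR_BGR2GRAY)
yw=np.radians(-10.7); x=np.array([np.cos(yw),np.sin(yw)]); y=np.array([-np.sin(yw),np.cos(yw)]); S=np.array([.647,.0026])
def s(u,v,z): p=onz(c,u,v,z)[:2]-S; return np.round([1000*p@x,1000*p@y],1)
print('bracket end corners',s(251.5,166.5,.106),s(404,166,.106),'top corners',s(285.5,171,.143),s(368,171,.143))
print('endstop in face',s(298,146.5,.022),s(364,145.5,.022),'bar top inner',s(390.5,126,.022),s(388.5,160,.022))
print('holes',s(269,198,.106),s(384,198,.106)); 
print('knob',s(127,243,.05),'nose',s(205,239,.025))
E
```

```text
bracket end corners [-41.5  45.9] [27.5 46. ] top corners [-21.6  46.3] [ 6.8 46.2]
endstop in face [-27.3  54.7] [18.2 55.3] bar top inner [35.9 68.3] [35.5 45.5]
holes [-34.1  31.5] [19.  31.4]
knob [-141.1   -6.3] nose [-97.  -10.5]
```

Emit:
servo_tool:
  commands: "0 0 -0.002 0 0 23 0.2; 0 0 -0.001 0 0 23 0.2; 0 0 0 0 0 22 0.2; 0 0 0 0 0 16 0.2; 0 0 0 0 0 0 0.2"

```text
time_s: 10.1
eef_pos: [0.636, -0.0056, 0.0325]
eef_rot: [-0.001, 0.77, 0.638, -0.001]
wrist_force: [0.5, 0.1, -2.9]
opening: 0.341
grasp_force: 61.0
```

Emit:
servo_tool:
  commands: "0 0 0 0 0 2 0.2; 0 0 0 0 0 2 0.2; 0 0 0 0 0 0 0.2"

```text
time_s: 10.48
eef_pos: [0.6376, -0.0056, 0.0308]
eef_rot: [0.0, 0.77, 0.638, 0.0]
wrist_force: [-0.3, 0.3, -3.0]
opening: 0.34
grasp_force: 61.0
```

Emit:
servo_tool:
  commands: "0 0 0 0 0 1.5 0.2; 0 0 0 0 0 1.5 0.2; 0 0 0 0 0 0 0.2; 0 0 0 0 0 0 0.2"

```text
time_s: 10.98
eef_pos: [0.6373, -0.0056, 0.0273]
eef_rot: [-0.0, 0.77, 0.638, -0.0]
wrist_force: [0.4, -0.3, -3.5]
opening: 0.342
grasp_force: 61.0
```

Emit:
servo_tool:
  commands: "0 0 0 0 0 1 0.2; 0 0 0 0 0 0 0.2; 0 0 0 0 0 0 0.2"

```text
time_s: 11.35
eef_pos: [0.6374, -0.0056, 0.0264]
eef_rot: [0.0, 0.77, 0.638, 0.0]
wrist_force: [0.1, -0.7, -2.9]
opening: 0.339
grasp_force: 61.1
```

Emit:
servo_tool:
  commands: "0 0 0 0 0 1 0.2; 0 0 0 0 0 0 0.2; 0 0 0 0 0 0 0.2"

```text
time_s: 11.72
eef_pos: [0.6375, -0.0056, 0.0263]
eef_rot: [0.0, 0.77, 0.638, -0.0]
wrist_force: [-3.3, 0.3, 5.7]
opening: 0.34
grasp_force: 62.0
```

Emit:
servo_tool:
  commands: "0 0 0 0 0 0.7 0.2; 0 0 0 0 0 0 0.2; 0 0 0 0 0 0 0.2"

```text
time_s: 12.1
eef_pos: [0.6375, -0.0056, 0.0263]
eef_rot: [0.0, 0.77, 0.638, -0.0]
wrist_force: [-6.5, 1.1, 10.4]
opening: 0.341
grasp_force: 62.6
```

Emit:
servo_tool:
  commands: "0 0 0 0 0 -1.2 0.2; 0 0 0 0 0 0 0.2; 0 0 0 0 1.5 0 0.2; 0 0 0 0 1.5 0 0.2; 0 0 0 0 0 0 0.2"

```text
time_s: 12.72
eef_pos: [0.6395, -0.0059, 0.0263]
eef_rot: [-0.001, 0.77, 0.638, -0.001]
wrist_force: [-7.8, 0.7, 9.3]
opening: 0.343
grasp_force: 62.6
```

Emit:
servo_tool:
  commands: "0 0 0 2 0 0 0.2; 0 0 0 2 0 0 0.2; 0 0 0 2 0 0 0.2; 0 0 0 0 0 0 0.2; 0 0 0 0 0 0 0.2"

```text
time_s: 13.35
eef_pos: [0.6422, -0.0006, 0.0263]
eef_rot: [0.001, 0.77, 0.638, 0.0]
wrist_force: [0.0, -5.1, 4.4]
opening: 0.345
grasp_force: 62.0
```

```bash
cat >> h.py <<'E'
def ss():
    o=st(); yw=np.radians(-10.7); x=np.array([np.cos(yw),np.sin(yw)]); y=np.array([-np.sin(yw),np.cos(yw)]); S=np.array([.647,.0026])
    p=(o['eef_pos'][:2]-S)*1000; f=o['wrist_force'][:2]; print('tcp seat mm',(p@x).round(2),(p@y).round(2),'F seat',(f@x).round(2),(f@y).round(2),o['wrist_force'][2].round(2))
E
python3 -c "
from h import *
ss()"
```

```text
t 13.35 p [ 6.422e-01 -6.000e-04  2.630e-02] yaw -10.66 z [ 0.002 -0.001 -1.   ] F [ 0.05 -5.14  4.43] op 0.345 g 61.98
tcp seat mm -4.15 -4.05 F seat 1.0 -5.04 4.43
```

Emit:
servo_tool:
  commands: "0 0 0 0 0 -0.6 0.2; 0 0 0 0 1.5 0 0.2; 0 0 0 0 0 0 0.2; 0 0 0 0 0 0 0.2"

```text
time_s: 13.85
eef_pos: [0.6417, 0.0001, 0.0263]
eef_rot: [-0.001, 0.77, 0.638, -0.001]
wrist_force: [-5.0, -1.7, 7.3]
opening: 0.342
grasp_force: 62.3
```

```bash
python3 -c "
from h import *
ss()"
```

```text
t 13.85 p [6.417e-01 1.000e-04 2.630e-02] yaw -10.66 z [-0.003  0.001 -1.   ] F [-5.02 -1.73  7.3 ] op 0.342 g 62.26
tcp seat mm -4.73 -3.45 F seat -4.61 -2.63 7.3
```

Emit:
servo_tool:
  commands: "0 0 0 0 0 -0.8 0.2; 0 0 0 0 1 0 0.2; 0 0 0 0 0 0 0.2; 0 0 0 0 0 0 0.2"

```text
time_s: 14.35
eef_pos: [0.6436, -0.0004, 0.0265]
eef_rot: [-0.0, 0.77, 0.638, -0.0]
wrist_force: [0.2, -0.3, -3.2]
opening: 0.34
grasp_force: 61.0
```

```bash
python3 -c "
from h import *
ss()"
```

```text
t 14.35 p [ 6.436e-01 -4.000e-04  2.650e-02] yaw -10.65 z [-0.001  0.    -1.   ] F [ 0.16 -0.33 -3.17] op 0.34 g 60.99
tcp seat mm -2.8 -3.53 F seat 0.22 -0.3 -3.17
```

Emit:
servo_tool:
  commands: "0 0 0 0 1 0 0.2; 0 0 0 0 1 0 0.2; 0 0 0 0 0 0 0.2; 0 0 0 0 0 0 0.2"

```text
time_s: 14.85
eef_pos: [0.6455, -0.0009, 0.027]
eef_rot: [-0.0, 0.77, 0.638, -0.0]
wrist_force: [-0.4, 0.9, -2.6]
opening: 0.335
grasp_force: 61.0
```

Emit:
servo_tool:
  commands: "0 0 0 0 0.7 0 0.2; 0 0 0 0 0 0 0.2; 0 0 0 0 0 0 0.2"

```text
time_s: 15.22
eef_pos: [0.6457, -0.0009, 0.0269]
eef_rot: [-0.001, 0.77, 0.638, -0.001]
wrist_force: [-5.2, 1.8, -0.9]
opening: 0.34
grasp_force: 61.3
```

Emit:
servo_tool:
  commands: "0 0 0 0 0.5 0 0.2; 0 0 0 0 0 0 0.2; 0 0 0 0 0 0 0.2"

```text
time_s: 15.6
eef_pos: [0.6458, -0.0009, 0.0269]
eef_rot: [-0.001, 0.77, 0.638, -0.001]
wrist_force: [-5.9, 1.7, 0.5]
opening: 0.34
grasp_force: 61.5
```

```bash
python3 -c "
from h import *
ss()"
```

```text
t 15.6 p [ 0.6458 -0.0009  0.0269] yaw -10.67 z [-0.003  0.001 -1.   ] F [-5.93  1.68  0.47] op 0.34 g 61.47
tcp seat mm -0.56 -3.66 F seat -6.14 0.55 0.47
```

Emit:
servo_tool:
  commands: "0 0 0 0.7 0 0 0.2; 0 0 0 0 0 0 0.2; 0 0 0 0.5 0 0 0.2; 0 0 0 0 0 0 0.2"

```text
time_s: 16.1
eef_pos: [0.6458, -0.0007, 0.0267]
eef_rot: [-0.001, 0.77, 0.638, -0.001]
wrist_force: [-6.4, -1.8, -0.6]
opening: 0.339
grasp_force: 61.2
```

Emit:
servo_tool:
  commands: "0 0 0 0.6 0 0 0.2; 0 0 0 0 0 0 0.2; 0 0 0 0 0 0 0.2"

```text
time_s: 16.48
eef_pos: [0.6459, -0.0003, 0.0266]
eef_rot: [-0.001, 0.77, 0.638, -0.001]
wrist_force: [-6.8, -2.8, -1.4]
opening: 0.342
grasp_force: 61.1
```

```bash
python3 -c "
from h import *
ss()"
```

```text
t 16.48 p [ 6.459e-01 -3.000e-04  2.660e-02] yaw -10.69 z [-0.003 -0.001 -1.   ] F [-6.84 -2.83 -1.45] op 0.342 g 61.08
tcp seat mm -0.52 -3.03 F seat -6.2 -4.06 -1.45
```

Emit:
servo_tool:
  commands: "0 0 0 0.7 0 0 0.2; 0 0 0 0 0 0 0.2; 0 0 0 0 0 0 0.2"

```text
time_s: 16.85
eef_pos: [0.646, 0.0003, 0.0265]
eef_rot: [-0.001, 0.77, 0.638, -0.002]
wrist_force: [-6.0, -2.9, -1.0]
opening: 0.336
grasp_force: 61.1
```

Emit:
servo_tool:
  commands: "0 0 0 0.6 0 0 0.2; 0 0 0 0 0 0 0.2; 0 0 0 0 0 0 0.2"

```text
time_s: 17.23
eef_pos: [0.6461, 0.0005, 0.0265]
eef_rot: [-0.001, 0.77, 0.638, -0.002]
wrist_force: [-6.3, -2.8, -2.1]
opening: 0.34
grasp_force: 61.1
```

```bash
python3 -c "
from h import *
ss()"
```

```text
t 17.23 p [6.461e-01 5.000e-04 2.650e-02] yaw -10.7 z [-0.003 -0.001 -1.   ] F [-6.29 -2.81 -2.12] op 0.34 g 61.08
tcp seat mm -0.52 -2.27 F seat -5.66 -3.93 -2.12
```

Emit:
servo_tool:
  commands: "0 0 0 0.7 0 0 0.2; 0 0 0 0 0 0 0.2; 0 0 0 0 0 0 0.2"

```text
time_s: 17.6
eef_pos: [0.646, 0.0005, 0.0265]
eef_rot: [-0.0, 0.77, 0.638, -0.002]
wrist_force: [-7.5, -6.6, -1.0]
opening: 0.339
grasp_force: 61.2
```

Emit:
servo_tool:
  commands: "0 0 0 0.5 0 0 0.2; 0 0 0 0 0 0 0.2; 0 0 0 0 0 0 0.2"

```text
time_s: 17.98
eef_pos: [0.6461, 0.0006, 0.0265]
eef_rot: [-0.0, 0.77, 0.638, -0.002]
wrist_force: [-8.5, -8.9, -0.9]
opening: 0.342
grasp_force: 61.2
```

```bash
python3 -c "
from h import *
ss()"
```

```text
t 17.98 p [6.461e-01 6.000e-04 2.650e-02] yaw -10.7 z [-0.004 -0.003 -1.   ] F [-8.48 -8.91 -0.88] op 0.342 g 61.22
tcp seat mm -0.53 -2.17 F seat -6.68 -10.33 -0.88
```

Bearing on both edge (~6.7 N) and stop (~10 N). Settle it down and release.

Emit:
servo_tool:
  commands: "0 0 0 0 0 0.4 0.2; 0 0 0 0 0 0 0.2; 0 0 0 0 0 0 0.5; 0 0 0 0 0 0 0.55; 0 0 0 0 0 0 0.55"

```text
time_s: 18.6
eef_pos: [0.6487, 0.003, 0.0275]
eef_rot: [0.001, 0.77, 0.639, 0.001]
wrist_force: [0.1, 0.1, -0.4]
opening: 0.551
grasp_force: 0.0
```

Emit:
servo_tool:
  commands: "0 0 0 0 0 -10 0.55; 0 0 0 0 0 -30 0.55; 0 0 0 0 0 -40 0.55; 0 0 0 -18 0 -15 0.55; 0 0 0 -18 0 0 0.55"

```text
time_s: 19.23
eef_pos: [0.6418, -0.0339, 0.1232]
eef_rot: [0.001, 0.77, 0.639, 0.001]
wrist_force: [-0.1, 0.5, -1.0]
opening: 0.55
grasp_force: 0.0
```

```bash
python3 - <<'E'
from h import *
ss(); np.save('w5.npy',calibration('wrist'),allow_pickle=True); cv2.imwrite('pics/w5.png',camera('wrist'))
E
```

```text
t 19.23 p [ 0.6418 -0.0339  0.1232] yaw -10.64 z [ 0.003 -0.001 -1.   ] F [-0.05  0.49 -1.01] op 0.55 g 0.0
tcp seat mm 1.63 -36.87 F seat -0.14 0.47 -1.01
```

View pics/w5.png

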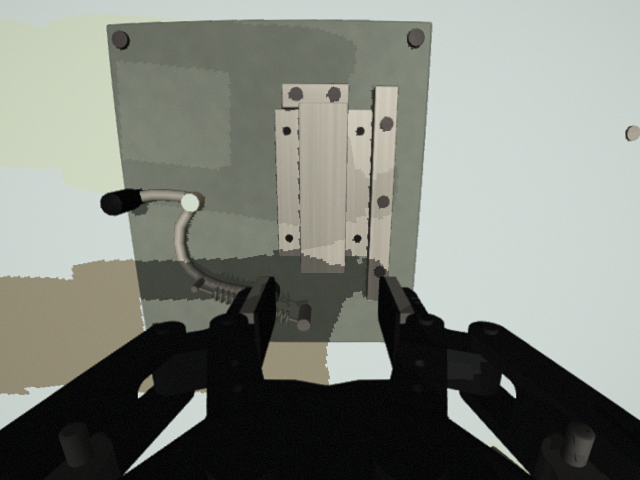

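The bracket is seated, its end at the stop (v≈108) and its flange edge along the bar (u≈372). The arm is still open, with the knob at about (113,204) and the nose at (190,202).

```bash
cat >> h.py <<'E'
PIV=np.array([.5867,-.0730])
def kn(th,r=.123): a=np.radians(87.5)+th; return PIV+r*np.array([np.cos(a),np.sin(a)])
E
python3 - <<'E'
from h import *
c=np.load('w5.npy',allow_pickle=True).item(); im=cv2.imread('pics/w5.png'); g=cv2.cvtColor(im,cv2.COLOR_BGR2GRAY)
m=(g<40).astype(np.uint8); m[:180]=0;m[225:]=0;m[:,:90]=0;m[:,150:]=0
k=cv2.findContours(m,cv2.RETR_EXTERNAL,cv2.CHAIN_APPROX_NONE)[0]; k=max(k,key=cv2.contourArea); print(cv2.boundingRect(k))
K=onz(c,112,203.5,.052)[:2]; d=K-PIV; th=np.arctan2(d[1],d[0])-np.radians(87.5); print('knob',K,np.hypot(*d),th, kn(.74))
N=onz(c,190,201.5,.025)[:2]; print('nose',N,np.hypot(*(N-PIV)))
yw=np.radians(-10.7); x=np.array([np.cos(yw),np.sin(yw)]); y=np.array([-np.sin(yw),np.cos(yw)]); S=np.array([.647,.0026])
for u,v,z in [(275,109.5,.015),(372,110.5,.015),(300,102.5,.052),(348,102.5,.052),(374,95,.022),(369,270,.022),(300,272,.052),(345,272.5,.052)]:
    p=(onz(c,u,v,z)[:2]-S)*1000; print((p@x).round(1),(p@y).round(1))
plan([(*kn(.74),.11,-2.5+np.degrees(.74),6),(*kn(.74),.024,-2.5+np.degrees(.74),4)],.4)
E
```

```text
(101, 189, 44, 26)
knob [0.50948473 0.02190892] 0.12235155198171258 0.7265953635966813 [0.50780355 0.02136286]
nose [0.54993766 0.01094639] 0.09164314971107729
-33.9 54.4
34.9 53.8
-13.4 54.5
15.5 54.5
35.1 63.3
35.8 -63.8
-15.3 -53.9
15.3 -54.2
0 0 -0.147 5.3 -23.5 1.9 0.4; 0 0 -0.147 8.7 -22.5 1.9 0.4; 0 0 -0.147 11.9 -21.0 1.9 0.4; 0 0 -0.147 14.8 -19.0 1.9 0.4; 0 0 -0.147 17.5 -16.6 1.9 0.4; 0 0 -0.147 19.7 -13.8 1.9 0.4; 
0 0 -0.000 0.0 0.0 21.5 0.4; 0 0 -0.000 0.0 0.0 21.5 0.4; 0 0 -0.000 0.0 0.0 21.5 0.4; 0 0 -0.000 0.0 0.0 21.5 0.4;
```

Emit:
servo_tool:
  commands: "0 0 -0.147 5.5 -23.5 2 0.4; 0 0 -0.147 8.5 -22.5 2 0.4; 0 0 -0.147 12 -21 2 0.4; 0 0 -0.147 15 -19 2 0.4; 0 0 -0.147 17.5 -16.5 2 0.4"

```text
time_s: 19.9
eef_pos: [0.5282, 0.0155, 0.1096]
eef_rot: [-0.002, 0.487, 0.873, -0.001]
wrist_force: [0.6, -0.7, -0.0]
opening: 0.399
grasp_force: 0.0
```

Emit:
servo_tool:
  commands: "0 0 -0.147 19.5 -14 2 0.4; 0 0 0 0 0 20 0.4; 0 0 0 0 0 0 0.4; 0 0 0 0 0 0 0.4"

```text
time_s: 20.4
eef_pos: [0.5081, 0.0246, 0.0893]
eef_rot: [-0.001, 0.424, 0.906, -0.0]
wrist_force: [0.0, 0.8, -0.7]
opening: 0.398
grasp_force: 0.0
```

```bash
python3 - <<'E'
from h import *
st(); im=camera('wrist'); cv2.imwrite('pics/w6.png',im[60:420,120:560])
th=.73; plan([(*kn(th),.024,-2.5+np.degrees(th),3)],.4)
E
```

```text
t 20.4 p [0.5081 0.0246 0.0893] yaw 39.82 z [-0.001  0.    -1.   ] F [ 0.    0.82 -0.69] op 0.398 g 0.0
0 0 0.003 -0.7 -0.5 21.9 0.4; 0 0 0.003 -0.7 -0.5 21.9 0.4; 0 0 0.003 -0.7 -0.5 21.9 0.4;
```

View pics/w6.png

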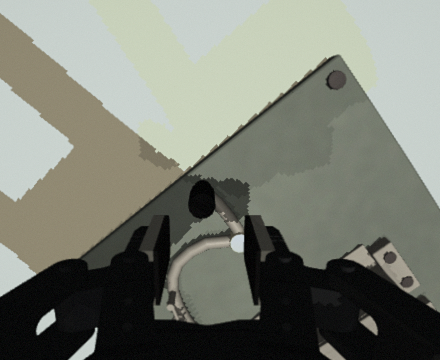

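The knob (202,197) lies centred between the open fingers. Descending over it, then easing the arm back.

Emit:
servo_tool:
  commands: "0 0 0 -0.7 -0.5 22 0.4; 0 0 0 -0.7 -0.5 22 0.4; 0 0 0 -0.7 -0.5 21 0.4; 0 0 0 0 0 0 0.25; 0 0 0 0 0 0 0.25"

```text
time_s: 21.08
eef_pos: [0.5094, 0.0223, 0.0257]
eef_rot: [0.001, 0.424, 0.906, 0.0]
wrist_force: [0.8, -0.8, -0.2]
opening: 0.253
grasp_force: 0.0
```

```bash
python3 - <<'E'
from h import *
o=st(); p=o['eef_pos'][:2]-PIV; print(np.hypot(*p),np.arctan2(p[1],p[0])-np.radians(87.5))
ths=[.66,.59,.52,.45,.39,.33,.27,.22,.17,.12]
plan([(*kn(t),.024,-2.5+np.degrees(t),1) for t in ths],.25)
E
```

```text
t 21.07 p [0.5094 0.0223 0.0257] yaw 39.87 z [ 0.001 -0.    -1.   ] F [ 0.76 -0.79 -0.24] op 0.253 g 0.0
0.12266697418172176 0.7249451760013375
0 0 0.080 -0.0 8.0 1.7 0.25; 
0 0 0.070 -0.3 8.6 -0.0 0.25; 
0 0 0.070 -0.3 8.6 -0.0 0.25; 
0 0 0.070 -0.3 8.6 -0.0 0.25; 
0 0 0.060 -0.2 7.4 -0.0 0.25; 
0 0 0.060 -0.2 7.4 -0.0 0.25; 
0 0 0.060 -0.2 7.4 -0.0 0.25; 
0 0 0.050 -0.2 6.1 -0.0 0.25; 
0 0 0.050 -0.2 6.1 -0.0 0.25; 
0 0 0.050 -0.2 6.1 -0.0 0.25;
```

Emit:
servo_tool:
  commands: "0 0 0.08 0 8 1 0.25; 0 0 0.07 -0.3 8.5 0 0.25; 0 0 0.07 -0.3 8.5 0 0.25; 0 0 0.07 -0.3 8.5 0 0.25; 0 0 0.06 -0.2 7.5 0 0.25"

```text
time_s: 21.7
eef_pos: [0.5453, 0.0429, 0.0253]
eef_rot: [0.001, 0.576, 0.818, 0.001]
wrist_force: [0.4, 0.4, -0.1]
opening: 0.254
grasp_force: 0.0
```

Emit:
servo_tool:
  commands: "0 0 0.06 -0.2 7.5 0 0.25; 0 0 0.06 -0.2 7.5 0 0.25; 0 0 0.05 -0.2 6 0 0.25; 0 0 0.03 0 3.5 0 0.25; 0 0 0 0 0 0 0.25"

```text
time_s: 22.32
eef_pos: [0.5695, 0.0488, 0.0253]
eef_rot: [0.002, 0.654, 0.757, 0.001]
wrist_force: [4.0, 0.9, 2.5]
opening: 0.254
grasp_force: 1.7
```

```bash
python3 - <<'E'
from h import *
o=st(); p=o['eef_pos'][:2]-PIV; print(np.hypot(*p),np.arctan2(p[1],p[0])-np.radians(87.5))
E
```

```text
t 22.32 p [0.5695 0.0488 0.0253] yaw 8.38 z [ 0.004 -0.    -1.   ] F [3.99 0.86 2.48] op 0.254 g 1.72
0.12295962161202424 0.1837843082037256
```

Emit:
servo_tool:
  commands: "0 0 0.016 0 2 0 0.25; 0 0 0.016 0 2 0 0.25; 0 0 0.016 0 2 0 0.25; 0 0 0.016 0 2 0 0.25; 0 0 0 0 0 0 0.25"

```text
time_s: 22.95
eef_pos: [0.576, 0.0498, 0.0239]
eef_rot: [0.0, 0.678, 0.735, 0.0]
wrist_force: [3.8, 0.0, 3.4]
opening: 0.251
grasp_force: 2.0
```

Emit:
servo_tool:
  commands: "0 0 0.012 0 1.5 0 0.25; 0 0 0.012 0 1.5 0 0.25; 0 0 0.012 0 1.5 0 0.25; 0 0 0 0 0 0 0.25"

```text
time_s: 23.45
eef_pos: [0.5789, 0.0504, 0.0231]
eef_rot: [-0.001, 0.691, 0.723, -0.001]
wrist_force: [-1.2, -0.3, 2.0]
opening: 0.246
grasp_force: 1.0
```

```bash
python3 - <<'E'
from h import *
o=st(); p=o['eef_pos'][:2]-PIV; print(np.hypot(*p),np.arctan2(p[1],p[0])-np.radians(87.5))
E
```

```text
t 23.45 p [0.5789 0.0504 0.0231] yaw 2.63 z [-0.003  0.    -1.   ] F [-1.24 -0.35  2.04] op 0.246 g 1.03
0.12363319298969974 0.10693978610618204
```

Emit:
servo_tool:
  commands: "0 0 0 0 0 0 0.3; 0 0 0 0 0 0 0.4; 0 0 0 0 0 0 0.4; 0 0 0 0 0 0 0.4"

```text
time_s: 23.95
eef_pos: [0.5801, 0.0502, 0.0237]
eef_rot: [0.0, 0.691, 0.723, -0.0]
wrist_force: [0.4, 0.1, 0.5]
opening: 0.398
grasp_force: 0.0
```

```bash
python3 - <<'E'
from h import *
st(); im=camera('wrist'); cv2.imwrite('pics/w7.png',im[60:420,120:600])
E
```

```text
t 23.95 p [0.5801 0.0502 0.0237] yaw 2.64 z [ 0. -0. -1.] F [0.37 0.14 0.47] op 0.398 g 0.0
```

View pics/w7.png

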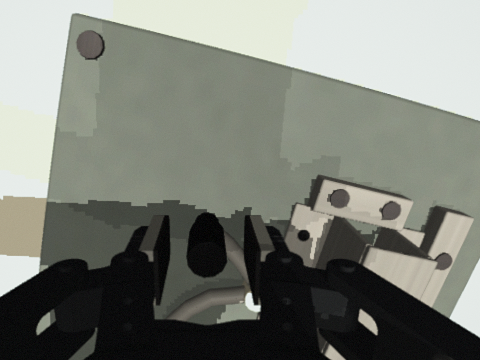

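The knob (207,240) is now free of both fingers and the arm rests on its own. Lifting clear.

Emit:
servo_tool:
  commands: "0 0 0 0 0 -20 0.4; 0 0 0 0 0 -30 0.4; 0 0 0 0 0 -40 0.4; 0 0 0 -40 0 -40 0.4; 0 0 0 -40 0 -40 0.4"

```text
time_s: 24.62
eef_pos: [0.584, -0.0302, 0.1969]
eef_rot: [0.001, 0.69, 0.724, 0.0]
wrist_force: [1.1, -0.1, -0.1]
opening: 0.402
grasp_force: 0.0
```

Emit:
servo_tool:
  commands: "0 0 0.1 -20 0 0 0.4; 0 0 0.1 0 0 0 0.4; 0 0 0 0 0 0 0.4; 0 0 0 0 0 0 0.4"

```text
time_s: 25.12
eef_pos: [0.5848, -0.0495, 0.1945]
eef_rot: [0.0, 0.759, 0.651, 0.0]
wrist_force: [-0.1, 0.5, 0.7]
opening: 0.402
grasp_force: 0.0
```

```bash
python3 - <<'E'
from h import *
st(); np.save('w8.npy',calibration('wrist'),allow_pickle=True); im=camera('wrist'); cv2.imwrite('pics/w8f.png',im); cv2.imwrite('pics/w8.png',cv2.resize(im[40:310,200:520],(800,675))[:600])
E
```

```text
t 25.12 p [ 0.5848 -0.0495  0.1945] yaw -8.69 z [ 0.001 -0.    -1.   ] F [-0.14  0.53  0.67] op 0.402 g 0.0
```

View pics/w8.png

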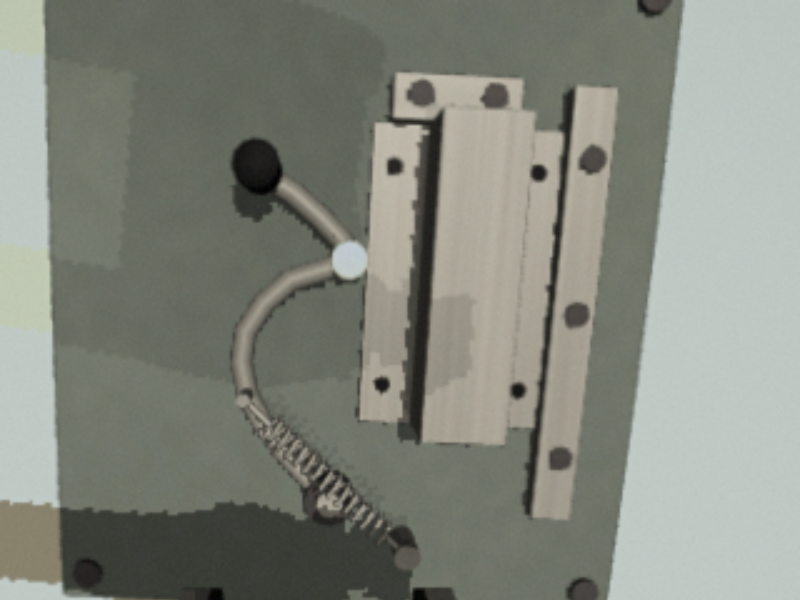

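The nose (350,260 in the crop) bears on the flange edge and the bracket sits along the bar and stop. One numeric check of the fit follows.

```bash
python3 - <<'E'
from h import *
c=np.load('w8.npy',allow_pickle=True).item()
yw=np.radians(-10.7); x=np.array([np.cos(yw),np.sin(yw)]); y=np.array([-np.sin(yw),np.cos(yw)]); S=np.array([.647,.0026])
for n,u,v,z in [('fl near top',375,123,.015),('fl near bot',360,420,.015),('fl far top',562,131,.015),('fl far bot',535,428,.015),('stop lowface',393,119,.022),('stop base',440,125,.012),('bar inner top',573,88,.022),('bar inner bot',530,515,.022),('bar base mid',552,265,.012),('nose',350,260,.025),('knob',257,166,.052)]:
    p=(onz(c,200+u/2.5,40+v/2.5,z)[:2]-S)*1000; print(n,(p@x).round(1),(p@y).round(1))
E
```

```text
fl near top -33.6 54.1
fl near bot -33.8 -54.5
fl far top 34.3 54.5
fl far bot 34.9 -55.0
stop lowface -27.8 54.6
stop base -9.8 54.9
bar inner top 35.0 67.9
bar inner bot 34.6 -88.6
bar base mid 36.1 7.1
nose -40.9 5.6
knob -73.1 33.7
```

```bash
python3 -c "
from bench import *
print(hand_in())"
```

```text
the job is handed in; nothing more can be done
None
```

I drew the arm back, seated the bracket by feel against the long edge (about 7 N) and the end stop (under about 10 N), and eased the arm shut so its nose bears on the flange. The last picture put the bracket within about 1 mm of both. I handed the job in at about 25 s, but the hand-in returned no verdict, and I did not measure the nose's holding force or check the other items again.

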